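# Clip the honing plate into its base

## Robot

A 6-joint arm with a two-finger parallel gripper is mounted at the origin on the work surface. World frame = base frame: x ahead of the robot, y to its left, z up, the work surface at z = 0. Lengths are in m, angles in rad, forces in N, time in s.
With the tool pointing down it reaches from about 0.3 to 0.825 m from the base axis. Payload 5.4 kg.
Tool frame: the origin (TCP) lies midway between the tips of the shut fingers; the grasp point (between the pads) lies 19 mm behind it; z points along the fingers, y is the line along which they close (so a half turn about z gives the same grasp; the last joint's range is limited). The gripper opens to 92 mm and grips with 3 to 60 N. Pads are 20 mm wide; open, the fingers measure 128 mm over their backs; the gripper's body (75 mm by 189 mm) begins 69 mm behind the grasp point.
Start: joints at [1.136, 0.158, 1.597, -0, 1.386, -0.21], TCP at [0.128, 0.561, 0.215] pointing down, gripper open.
Joint ranges: [-2.91, 2.91], [-0.94, 2.29], [0.18, 2.7], [-1.29, 4.43], [0.17, 2.64], [-3, 3]. Speed limits (rad/s): [2.57, 2.57, 3.14, 3.14, 3.14, 3.14].

## Interface

Orientations are given as a unit quaternion [x, y, z, w].
In Python, from plant import robot gives the robot as it stands. The module is installed in compiled form; this text tells all that it offers.
- The arm moves only by the tool step_arm, never from a script. Its argument "commands" is a list of rows, each a list of 5 numbers: the shift along the tool's x, y, z in cm, then the turn about the tool's z in degrees, then the finger opening in cm, from 0 to 9.19. In form: [[tx, ty, tz, roll, gripper], ...]. A call has 1 to 20 rows; each row is the pose to reach, as a shift and turn from the pose commanded when the call began, along the tool's axes at that moment; what a row does not reach only later rows make up. A row lasts 1/8 s, in which the tool goes at most 62.5 mm and 10.7 degrees, less where a joint would pass 70% of its speed; a pose out of reach is approached as far as the arm can. A call with a gripper value outside its range is refused whole. The fingers move at their own pace and stop on an object; the grip force is fixed at half the most. Time passes only in rows, so rows that repeat a pose let the fingers close. It gives the time, the measured TCP pose, the force, the opening and the grip force at its end, in the units of the state.
- robot.state(): the state, without advancing time (a new reading comes with each control period).
- robot.read_camera(name): name is "side" or "top" or "wrist"; returns the picture (420x560x3 uint8, blue, green, red); there is no depth.
- robot.camera_params(name): a dict with "intrinsics" (3x3 intrinsics, pixels), "cam_to_world" (4x4, takes a point from camera to world coordinates). Camera axes: x right, y up, looking along -z (the intrinsics and any distortion apply to the point x, -y, -z); pixel columns grow to the right and rows downward; lengths in m; the calibration is good to about 2 mm. The wrist camera is an equidistant fisheye: a pixel r from the principal point sees the ray r / f radians off the axis. A picture is of the moment at which its call begins: read the wrist's pose just before it. camera_params takes no time and is no camera call; for the wrist camera it gives the pose at the moment of the call.
- robot.job_done(): hands the job in; it is judged then, once.
The state is a dict: "clock": time; "joint_pos": joint angles; "qvel": joint speeds; "effort": joint torques, N m; "tcp_pos": TCP position; "tcp_rot": TCP orientation; "wrist_force": force on the tool from outside, world axes, zero at the start; "moment": the same for the moment, N m; "gripper_width": opening from 0.0 (shut) to 1.0 (fully open); "grip_force": force on a finger pad.
Only numpy, scipy, OpenCV 4.12 (cv2) and the standard library are available. Lean on these libraries where they do the work, as an engineer would, in place of code of your own. Each camera call takes 0.05 s, during which the arm holds its last target. There are 200 camera calls.

## Task

Take the grooved honing plate off the strop block, lay it on the honing base and slide it in, grooved end first, under the two sprung clips until it is fully home against the end stop and both clips, having ridden up over it, have snapped down into its groove; then let go of it. Let the plate lift the clips, do not touch them with the gripper; slide gently, neither pressing the plate hard on the bed nor ramming it into the stop, and leave the other things on the bench where they are.

Things in the scene. Friction and masses are not known exactly. Their poses are not given: they have to be found in the camera images.
- plate: Honing plate: flat metal bar 160 long x 50 wide x 10 thick, 0.2 kg, with one groove 20 wide, 5 deep across its whole top near its leading end (plate x 29 to 49 mm). It starts lying flat on a fixed wooden strop block (110 x 34 x 18 high), overhanging it all round. Origin: centre of its underside; x along its length to the leading (grooved) end, y across, z up.
- grip (a point): Point on the plate's top to grip it at, across its 50 mm width: 33 mm from the plain end (plate x = -47 mm). This part stays clear of the rails, and the bed below it is narrow, so fingers can reach past the plate's underside by some 10 mm. A 60 N grip holds without slipping.
- lead_edge (a point): Middle of the plate's leading edge, at its underside (plate x = 80 mm).
- groove (a point): Middle of the groove's floor in the plate (plate x = 39 mm, 5 mm above its underside).
- holder: Honing base, fixed: dark wooden bed, flat top 25 mm above the bench. Origin: bench level, on the centre line. x is the way the plate is pushed in, y to its left, z up. From x = -115 to 5 mm the bed is a tongue 30 wide, from 5 to 160 mm it is 80 wide. Two steel guide rails, 6 high, 54 apart inside, run from x = 20 to 75 mm.
- bed_mouth (a point): On the bed's top at holder x = 5 mm, centre line: where the rails' flared mouth begins (5 to 20 mm). A plate laid on the bed with its leading edge at about holder x = 8 mm lies in the mouth and still short of the clips.
- stop_mean (a point): On the bed, holder x = 90 mm. Near it is the front face of an aluminium carriage (60 wide, 40 long, 12 high, brass clamp screw): the rigid end stop. The carriage was clamped by hand with this face anywhere from 82 to 98 mm; that is not measured and must be felt or seen. Push force: 5 to 16 N as the noses climb, 4 to 9 riding, some 3 less at the snap, then +4 per mm at the stop.
- nose_mean (a point): On the bed, holder x = 50 mm. Two steel leaf clips on the carriage reach back towards the entry; their V noses, 10 wide, 17 mm either side of the middle, are 40 mm before the stop, 4 mm above the bed, tips upturned, 63 mm before the stop. Plate on the bed lifts them, they ride on its top (6 mm up) and drop into the groove, fully some 5 mm before the plate meets the stop.
- clip_left (a joint): Angle of the left clip (+y side of the holder), rad: 0 down and empty, about 0.13 riding on top of the plate, about 0.02 to 0.03 when in the groove. Sprung down, 1 to 2 N at the nose.
- clip_right (a joint): The same for the right clip (-y side of the holder).
- whetstone: Bystander, loose: grey oilstone block 150 x 50 x 25, no groove. Origin: underside, about the middle.
- gouge_wide: Bystander, loose: carving gouge, wooden handle and 20 mm blade, 230 long. Origin: underside, about the middle.
- gouge_narrow: Bystander, loose: carving gouge, 10 mm blade, 240 long. Origin: underside, about the middle.
- mallet: Bystander, loose: round wooden carver's mallet, head 84 diameter x 110, lying. Origin: underside, about the middle.
- oil: Bystander, loose: amber oil bottle, 48 diameter x 130. Origin: underside, about the middle.
- mug: Bystander, loose: mug, 80 diameter x 90. Origin: underside, about the middle.
- gauge: Bystander, loose: wooden marking gauge, 170 long, 50 high. Origin: underside, about the middle.
Things that resemble listed ones, but are neither listed nor needed, are in the scene too. What is meant by the plate is not purple or red, and is the larger of those in its own colour.

How it is judged:
On the way:
1. both clips are lifted by the plate and ride on its top (value of joint each of clip_left, clip_right above 0.085 rad and contact force between plate and clip_left above 0.3 N and contact force between plate and clip_right above 0.3 N), for 0.1 s.
At the end, for the whole second after the job is handed in: Both clips are down in the plate's groove and press on it (angles under 0.06 rad), the plate's leading edge is within 2.5 mm of the end stop, the plate lies flat (tilt under 0.05 rad), in line with the base (within 0.08 rad) and at rest (value of joint each of clip_left, clip_right below 0.06 rad and contact force between plate and clip_left above 0.3 N and contact force between plate and clip_right above 0.3 N and horizontal distance between lead_edge and carriage_c0 below 0.0225 m and angle between plate's own z axis and vertical below 0.05 rad and angle between the x axis of plate and the x axis of holder, either way round below 0.08 rad and linear speed of plate below 0.01 m/s); the robot touches nothing.
It fails at once if the plate is driven against the carriage's end stop with more than 25 N (contact force between plate and carriage_c0 above 25 N).
It fails at once if the plate is pressed on the honing base's bed or rails with more than 30 N (contact force between plate and holder above 30 N).
It fails at once if the gripper or arm touches a clip (the plate must lift them) (contact force between any of the fingers, the arm and clip_left above 0.5 N or contact force between any of the fingers, the arm and clip_right above 0.5 N).
It fails at once if a bystander is moved more than 30 mm (distance of any of whetstone, gouge_wide, gouge_narrow, mallet, oil, mug, gauge from where it was at the start of the episode above 0.03 m).
It also fails if it takes over 58 s, if anything falls off the work surface, if the arm or the gripper's body presses on something with over 40 N, if the wrist force passes 120 N, or if a joint passes its speed limit or range.

## Working session

There is one attempt and no reset: what is moved stays moved. The work goes in short steps, Python scripts to look and compute and a tool call to move; the robot and the scene stay as the last step left them, time stands still between calls to the robot, and variables do not carry over. Pictures are saved under pics/ and viewed, at most 10 in all, crops included, and the job is handed in when it is done.

Besides the shell and the picture viewer there is one more tool, called after ">>>" as name(argument=value, ...) on one line, values as JSON. step_arm: Moves the arm, as the interface text tells. Its arguments: {"type":"object","properties":{"commands":{"type":"array"}},"required":["commands"]}

```bash
mkdir -p pics; cat > h.py <<'E'
import numpy as np, cv2
from plant import robot
def ray(name,u,v,P=None):
    P=P or robot.camera_params(name); K=np.array(P["intrinsics"]);T=np.array(P["cam_to_world"])
    a=(u-K[0,2])/K[0,0]; b=(v-K[1,2])/K[1,1]
    if name=="wrist":
        r=np.hypot(a,b); s=np.sin(r)/r if r>1e-9 else 1; d=np.array([a*s,-b*s,-np.cos(r)])
    else: d=np.array([a,-b,-1.])
    return T[:3,3],T[:3,:3]@d
def at(name,u,v,z,P=None):
    o,d=ray(name,u,v,P); return o+d*(z-o[2])/d[2]
E
python3 - <<'E'
from h import *
for n in ("top","side","wrist"):
    P=robot.camera_params(n); print(n,np.round(P["intrinsics"],1).tolist(),np.round(P["cam_to_world"],3).tolist())
    cv2.imwrite(f"pics/{n}0.png",robot.read_camera(n))
t=cv2.imread("pics/top0.png"); s=cv2.imread("pics/side0.png")
cv2.imwrite("pics/top0b.png",cv2.resize(t,(800,600),interpolation=cv2.INTER_CUBIC))
print(robot.state())
E
```

```text
top [[444.3, 0.0, 283.7], [0.0, 444.3, 207.4], [0.0, 0.0, 1.0]] [[0.008, 0.99, -0.138, 0.32], [-1.0, 0.009, 0.007, 0.025], [0.008, 0.138, 0.99, 1.33], [0.0, 0.0, 0.0, 1.0]]
side [[517.6, 0.0, 277.4], [0.0, 517.6, 200.5], [0.0, 0.0, 1.0]] [[0.919, 0.286, -0.271, 0.091], [-0.394, 0.644, -0.656, -0.932], [-0.013, 0.71, 0.704, 1.08], [0.0, 0.0, 0.0, 1.0]]
wrist [[325.2, 0.0, 279.8], [0.0, 325.2, 207.2], [0.0, 0.0, 1.0]] [[0.224, -0.935, -0.276, 0.05], [0.975, 0.214, 0.064, 0.578], [-0.001, -0.283, 0.959, 0.383], [0.0, 0.0, 0.0, 1.0]]
{'clock': 0.15, 'joint_pos': array([ 1.13592176e+00,  1.58929492e-01,  1.59792764e+00,  7.76372274e-06,
        1.38618210e+00, -2.10101137e-01]), 'qvel': array([-0.00130308, -0.00070554, -0.00246358,  0.00141303,  0.0015799 ,
       -0.00030495]), 'effort': array([-1.10163506e-03, -3.85919917e+01, -3.22432315e+01,  6.99571101e-02,
        3.52302426e-02, -7.78461481e-05]), 'tcp_pos': array([0.12797317, 0.56009052, 0.2138386 ]), 'tcp_rot': array([ 1.12150955e-01,  9.93690918e-01, -6.84795558e-04, -2.32849075e-04]), 'wrist_force': array([-0.17451574,  0.1098919 ,  0.73101228]), 'moment': array([-0.01753797, -0.03060334,  0.02595035]), 'grip_force': 0.0, 'gripper_width': 1.001669840909246}
```

View pics/top0b.png

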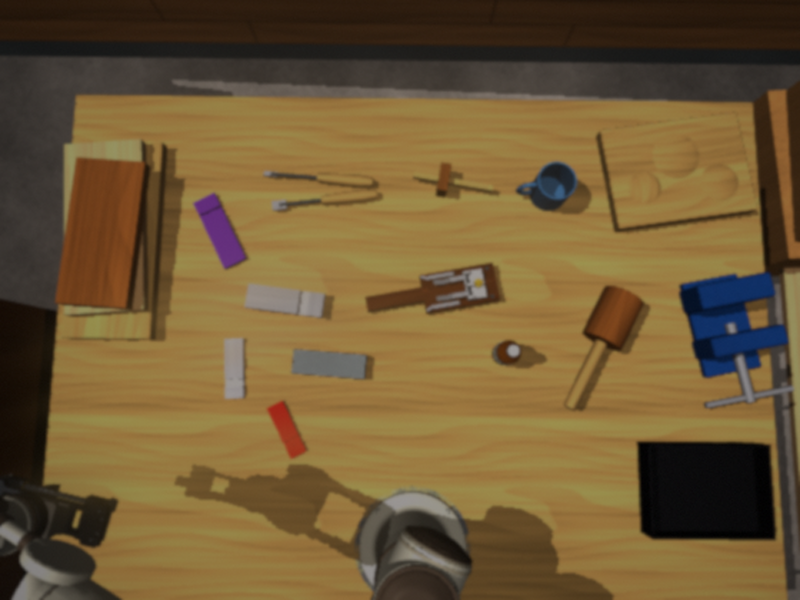

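View pics/side0.png

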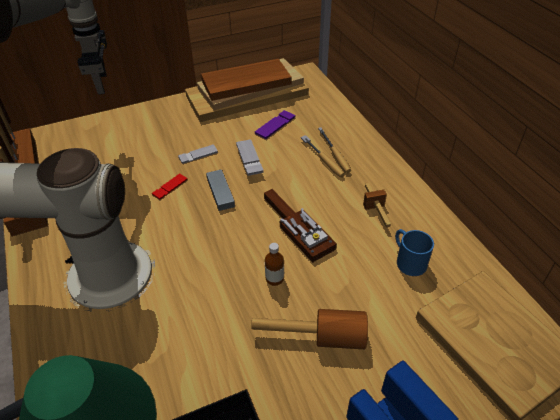

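The candidates, as pixels in the 800x600 top view, are silver bar (285,300), smaller silver (233,368), purple (220,231), red (287,430) and grey ungrooved whetstone (330,363). The larger silver one fits as the plate. I'll confirm it in a crop that also shows the base.

```bash
python3 - <<'E'
import cv2,numpy as np
t=cv2.imread("pics/top0.png")
a=cv2.resize(t[180:290,150:270],None,fx=5,fy=5,interpolation=cv2.INTER_CUBIC)[:300]  # u=150+x/5 v=180+y/5
b=cv2.resize(t[178:228,250:360],None,fx=6,fy=6,interpolation=cv2.INTER_CUBIC)
c=np.zeros((600,660,3),np.uint8); c[:300,:600]=a; c[300:,:660]=b
cv2.imwrite("pics/crop1.png",cv2.convertScaleAbs(c,alpha=1.4))
E
```

```text
(no output)
```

View pics/crop1.png

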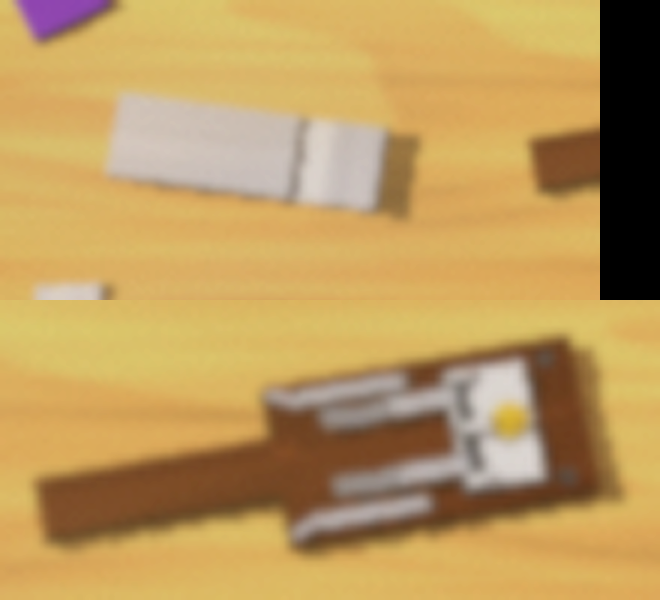

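The crop shows the grooved silver bar with corners (120,93),(387,128),(378,210),(108,178) and its groove towards the right. Below it is the base: tongue end (38,480)/(50,542), wide-part corners (265,392),(295,548),(568,337),(600,492), carriage front near x≈455.

```bash
python3 - <<'E'
from h import *
P=robot.camera_params("top")
c=np.array([at("top",150+x/5,180+y/5,.028,P)[:2] for x,y in [(120,93),(387,128),(378,210),(108,178)]])
m=c.mean(0);ax=(c[1]+c[2]-c[0]-c[3])/2
print("plate",m,np.linalg.norm(ax),np.linalg.norm(c[0]-c[3]),np.degrees(np.arctan2(ax[1],ax[0])))
ux=ax/np.linalg.norm(ax);print("grip",m-.047*ux)
c=np.array([at("top",250+x/6,178+(y-300)/6,.025,P)[:2] for x,y in [(38,480),(50,542),(265,392),(295,548),(568,337),(600,492)]])
a,b,d=[(c[i]+c[i+1])/2 for i in(0,2,4)]
ax=d-a;ux=ax/np.linalg.norm(ax)
print("holder",a,b,d,np.linalg.norm(ax),np.linalg.norm(b-a),np.degrees(np.arctan2(ax[1],ax[0])))
ax=d-b;print(np.degrees(np.arctan2(ax[1],ax[0])))
print("origin",a+.115*ux,d-.16*ux,b-.005*ux)
f=[at("top",250+x/6,178+(y-300)/6,.037,P)[:2] for x,y in [(445,378),(466,490)]]
print("carr front",((f[0]+f[1])/2-(d-.16*ux))@ux)
R=robot.state()
from scipy.spatial.transform import Rotation as Ro
print(np.round(Ro.from_quat(R["tcp_rot"]).as_matrix(),3))
E
```

```text
plate [0.48984794 0.26380863] 0.15995471116111562 0.05096254314210977 -96.66056755701368
grip [0.49529934 0.31049141]
holder [0.48358368 0.09368196] [ 0.50516073 -0.02260204] [ 0.53431749 -0.17342929] 0.27188663497071963 0.11826892231976167 -79.24561973121605
-79.05897640128536
origin [ 0.50504258 -0.01929819] [ 0.50446163 -0.01623951] [ 0.50422773 -0.01768986]
carr front 0.09373576456294765
[[-0.975  0.223 -0.001]
 [ 0.223  0.975 -0.001]
 [ 0.    -0.001 -1.   ]]
```

>>> step_arm(commands=[[-41.4,-16.1,7.4,83.8,9.19],[-41.4,-16.1,7.4,83.8,9.19],[-41.4,-16.1,7.4,83.8,9.19],[-41.4,-16.1,7.4,83.8,9.19],[-41.4,-16.1,7.4,83.8,9.19],[-41.4,-16.1,7.4,83.8,9.19],[-41.4,-16.1,7.4,83.8,9.19],[-41.4,-16.1,7.4,83.8,9.19],[-41.4,-16.1,7.4,83.8,9.19],[-41.4,-16.1,7.4,83.8,9.19],[-41.4,-16.1,7.4,83.8,9.19],[-41.4,-16.1,7.4,83.8,9.19]])

```text
clock: 1.65
tcp_pos: [0.4954, 0.3119, 0.1408]
tcp_rot: [0.746, 0.665, 0.0, 0.0]
wrist_force: [-1.1, -0.3, 0.0]
gripper_width: 0.996
grip_force: 0.0
```

```bash
python3 - <<'E'
from h import *
P=robot.camera_params("wrist"); s=robot.state(); np.save("P1.npy",P,allow_pickle=True)
i=robot.read_camera("wrist"); cv2.imwrite("pics/w1.png",cv2.convertScaleAbs(cv2.resize(i,(800,600),interpolation=cv2.INTER_CUBIC),alpha=1.3))
print(s["tcp_pos"],s["wrist_force"],s["clock"])
E
```

```text
[0.4953661  0.31191693 0.14083912] [-1.12318595 -0.30986324  0.04439172] 1.65
```

View pics/w1.png

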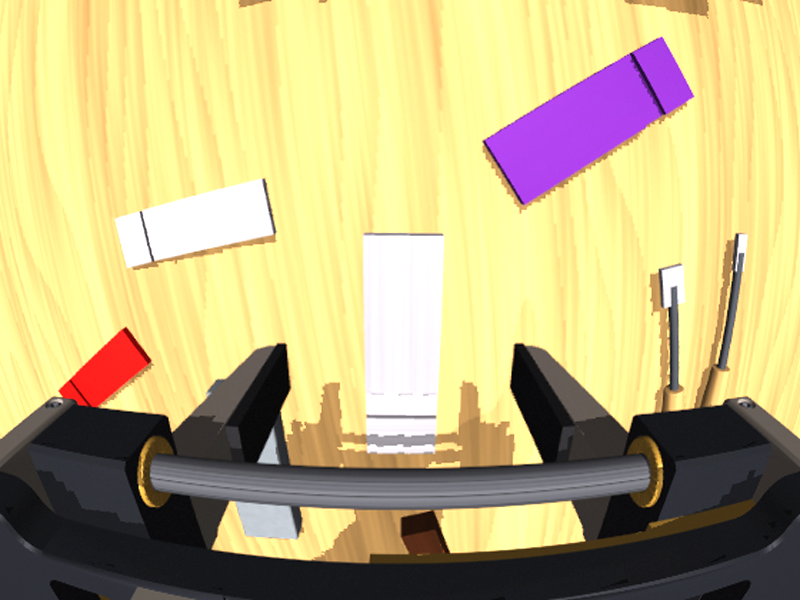

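The wrist view shows the plate between the fingers: its plain-end top corners at (364,234) and (442,235), its groove edge at (367,402) and (437,403), and the whetstone further left of it.

```bash
python3 - <<'E'
from h import *
P=np.load("P1.npy",allow_pickle=True).item()
f=.7
c=np.array([at("wrist",x*f,y*f,.028,P)[:2] for x,y in [(364,234.5),(442,235.5),(367,395),(437.5,396),(367,415),(437,416)]])
a,b,d=(c[0]+c[1])/2,(c[2]+c[3])/2,(c[4]+c[5])/2
print(c.round(4).tolist(),a,b,d,np.linalg.norm(c[0]-c[1]),np.linalg.norm(c[2]-c[3]))
for q in(b,d):
  ux=(q-a)/np.linalg.norm(q-a);print(np.linalg.norm(q-a),np.degrees(np.arctan2(ux[1],ux[0])),"grip",a+.033*ux)
E
```

```text
[[0.4776, 0.3503], [0.5252, 0.3441], [0.4643, 0.2406], [0.5124, 0.2341], [0.4619, 0.2246], [0.5108, 0.218]] [0.50135468 0.34719378] [0.48834689 0.2373674 ] [0.48634151 0.22126791] 0.04798609952457248 0.04859993267324706
0.11059402091456588 -96.75462190837209 grip [0.4974733  0.31442283]
0.12681766606917713 -96.79884337585507 grip [0.49744801 0.31442584]
```

>>> step_arm(commands=[[0.2,0.15,5,0,9.19],[0.2,0.15,9,0,9.19],[0.2,0.15,11.5,0,9.19],[0.2,0.15,12.7,0,9.19],[0.2,0.15,13.1,0,9.19],[0.2,0.15,13.1,0,9.19],[0.2,0.15,13.1,0,4],[0.2,0.15,13.1,0,4],[0.2,0.15,13.1,0,4],[0.2,0.15,13.1,0,4],[0.2,0.15,13.1,0,4],[0.2,0.15,13.1,0,4]])

```text
clock: 3.2
tcp_pos: [0.4976, 0.3131, 0.0097]
tcp_rot: [0.747, 0.665, -0.0, -0.0]
wrist_force: [-0.9, -0.5, 1.1]
gripper_width: 0.544
grip_force: 30.0
```

>>> step_arm(commands=[[0,0,-1,0,4],[0,0,-4,0,4],[0,0,-8,0,4],[-3,0.5,-12,-2,4],[-7,1.3,-16,-4,4],[-11,2.0,-19,-6,4],[-16,3,-19,-8,4],[-21,4,-19,-10,4],[-26,5,-19,-12,4],[-31,6,-19,-14,4],[-36,7,-19,-16,4],[-40,7.5,-19,-17.6,4],[-43,8,-19,-17.6,4],[-44.2,8.2,-19,-17.6,4],[-44.2,8.2,-19,-17.6,4],[-44.2,8.2,-19,-17.6,4]])

```text
clock: 5.2
tcp_pos: [0.5276, -0.1342, 0.1995]
tcp_rot: [0.636, 0.772, 0.0, -0.0]
wrist_force: [0.2, 0.9, -2.2]
gripper_width: 0.543
grip_force: 30.0
```

```bash
python3 - <<'E'
from h import *
P=robot.camera_params("wrist"); s=robot.state(); np.save("P2.npy",P,allow_pickle=True)
i=robot.read_camera("wrist"); cv2.imwrite("pics/w2r.png",i)
cv2.imwrite("pics/w2.png",cv2.convertScaleAbs(cv2.resize(i[:300,120:440],(800,750),interpolation=cv2.INTER_CUBIC)[:600],alpha=1.3))
print(s["tcp_pos"],s["wrist_force"],s["moment"],s["clock"])
E
```

```text
[ 0.52755605 -0.134202    0.19952886] [ 0.18272116  0.86862285 -2.24506626] [0.06311513 0.14393017 0.02230404] 5.2
```

View pics/w2.png

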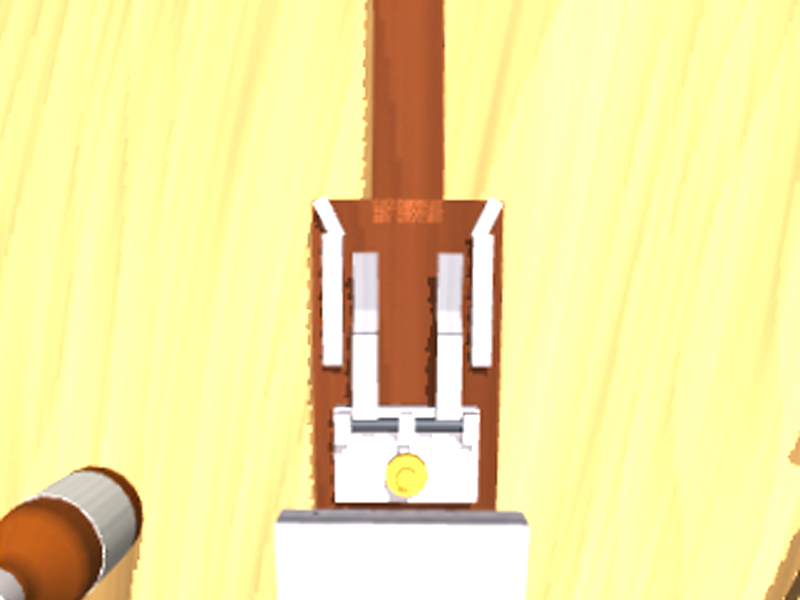

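The view shows the base from behind the tool. Rail inner edges run from (343,235)/(472,235) to (342,365)/(471,365), and the bed mouth corners are (312,200)/(503,202). The tongue edges are (370,0)/(443,0), the carriage front (335,408)/(478,408) and the held plate's plain end (277,523)/(527,525).

```bash
python3 - <<'E'
from h import *
P=np.load("P2.npy",allow_pickle=True).item()
A=lambda x,y,z:at("wrist",120+x/2.5,y/2.5,z,P)[:2]
deg=lambda d:np.degrees(np.arctan2(d[1],d[0]))
L0,R0,L1,R1=A(343,237,.031),A(472.5,237,.031),A(342.5,366,.031),A(471,366,.031)
r0,r1=(L0+R0)/2,(L1+R1)/2
print("rails",r0,r1,np.linalg.norm(L0-R0),np.linalg.norm(L1-R1),np.linalg.norm(r1-r0),deg(r1-r0),deg(L1-L0),deg(R1-R0))
t0,t1=(A(372,2,.025)+A(443.5,2,.025))/2,(A(372,195,.025)+A(443.5,195,.025))/2
m=(A(311,201,.025)+A(504,202,.025))/2
print("tongue",t0,t1,np.linalg.norm(A(372,195,.025)-A(443.5,195,.025)),deg(t1-t0),"mouth",m,np.linalg.norm(A(311,201,.025)-A(504,202,.025)))
f=(A(335,408,.037)+A(478,408,.037))/2
u=r1-t0;u/=np.linalg.norm(u);print("axis",deg(u))
n=np.array([-u[1],u[0]])
for k,p in dict(t0=t0,t1=t1,m=m,r0=r0,r1=r1,front=f).items(): print(k,((p-m)@u*1e3+5).round(1),((p-m)@n*1e3).round(1))
print("front width",np.linalg.norm(A(335,408,.037)-A(478,408,.037)))
s=robot.state();T=s["tcp_pos"]
for z in(.2185,.215,.212,.208):
  a,b=A(277,523,z),A(527,525,z);print(z,np.linalg.norm(a-b),((a+b)/2-T[:2])@u*1e3,((a+b)/2-T[:2])@n*1e3,deg(a-b)-90)
from scipy.spatial.transform import Rotation as Ro
print(deg(-Ro.from_quat(s["tcp_rot"]).as_matrix()[:2,0]))
E
```

```text
rails [ 0.5116553 -0.0351244] [ 0.52153096 -0.08813269] 0.053023410899338326 0.053525318355234115 0.05392038388052973 -79.44655825597137 -79.71366755244793 -79.17976174462025
tongue [0.49184733 0.06788019] [ 0.50825622 -0.01731932] 0.029693246206469237 -79.09867488142018 mouth [ 0.50862212 -0.01954121] 0.0804798165985018
axis -79.2274391838677
t0 -84.0 -0.1
t1 2.7 0.1
m 5.0 0.0
r0 20.9 0.1
r1 74.8 -0.1
front 91.7 -0.2
front width 0.05908086488354281
0.2185 0.04881072276161791 -34.17777243679848 0.08824340589114629 -259.5483359313148
0.215 0.04994390688681308 -33.122032475383975 0.10411054488760564 -259.5483359313148
0.212 0.05091520756555168 -32.2171125084573 0.11771094974146173 -259.5483359313148
0.208 0.0522102751372033 -31.010552552555 0.13584482288030228 -259.5483359313148
-78.99784084861051
```

>>> step_arm(commands=[[3,0,0,0,4],[7,0.1,0,0,4],[12,0.2,0,0,4],[17,0.3,2,0,4],[21,0.37,5,0,4],[23.5,0.37,9,0,4],[24.2,0.37,12.5,0,4],[24.2,0.37,15,0,4],[24.2,0.37,16.3,0,4],[24.2,0.37,16.8,0,4],[24.2,0.37,16.8,0,4],[24.2,0.37,16.8,0,4]])

```text
clock: 6.75
tcp_pos: [0.4864, 0.1028, 0.0327]
tcp_rot: [0.637, 0.771, 0.001, 0.001]
wrist_force: [-0.5, -0.5, -2.2]
gripper_width: 0.537
grip_force: 30.0
```

```bash
python3 - <<'E'
from h import *
s=robot.state();P=robot.camera_params("side")
np.save("P3.npy",robot.camera_params("wrist"),allow_pickle=True)
w=robot.read_camera("wrist");i=robot.read_camera("side")
a=cv2.resize(w[120:300,160:400],(800,600),interpolation=cv2.INTER_CUBIC) 
b=cv2.resize(i[180:260,255:345],(400,356),interpolation=cv2.INTER_CUBIC)
c=np.zeros((600,800,3),np.uint8);c[:356,:400]=b;c[:300,400:]=cv2.resize(w[120:300,160:400],(400,300),interpolation=cv2.INTER_CUBIC)
cv2.imwrite("pics/c3.png",cv2.convertScaleAbs(c[:360],alpha=1.3))
print(s["tcp_pos"],s["wrist_force"],s["moment"],s["clock"])
E
```

```text
[0.48639494 0.10278045 0.03265981] [-0.50495825 -0.46415356 -2.17657294] [0.06911417 0.11468959 0.01469974] 6.75
```

View pics/c3.png

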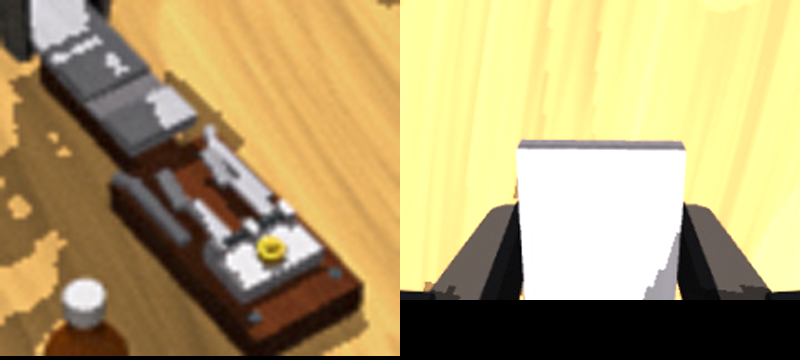

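The plate hangs above the bed with its leading edge at the start of the mouth, about 1.2 mm off line laterally. I'll correct that and lower it.

>>> step_arm(commands=[[0,-0.12,0.5,0,4],[0,-0.12,1.0,0,4],[0,-0.12,1.3,0,4],[0,-0.12,1.4,0,4],[0,-0.12,1.4,0,4],[0,-0.12,1.4,0,4]])

```text
clock: 7.6
tcp_pos: [0.4844, 0.1026, 0.0177]
tcp_rot: [0.637, 0.771, 0.0, 0.0]
wrist_force: [0.0, 0.1, -2.2]
gripper_width: 0.538
grip_force: 30.0
```

>>> step_arm(commands=[[0,0.06,0.05,0,4],[0,0.06,0.1,0,4],[0,0.06,0.1,0,4],[0,0.06,0.1,0,4]])

```text
clock: 8.1
tcp_pos: [0.485, 0.1028, 0.0167]
tcp_rot: [0.637, 0.771, 0.0, 0.0]
wrist_force: [0.0, 1.0, -1.2]
gripper_width: 0.538
grip_force: 30.0
```

>>> step_arm(commands=[[-0.3,0,0.03,0,4],[-0.7,0,0.03,0,4],[-1.1,0,0.03,0,4],[-1.5,0,0.03,0,4],[-1.8,0,0.03,0,4],[-2,0,0.03,0,4],[-2,0,0.03,0,4]])

```text
clock: 8.98
tcp_pos: [0.489, 0.0829, 0.0166]
tcp_rot: [0.637, 0.771, 0.0, 0.0]
wrist_force: [-0.7, 1.5, 4.7]
gripper_width: 0.538
grip_force: 30.0
```

>>> step_arm(commands=[[-0.3,0,0,0,4],[-0.6,0,0,0,4],[-0.9,0,0,0,4],[-1.2,0,0,0,4],[-1.5,0,0,0,4],[-1.8,0,0,0,4],[-2.1,0,0,0,4]])

```text
clock: 9.85
tcp_pos: [0.4924, 0.0643, 0.0166]
tcp_rot: [0.637, 0.771, 0.001, -0.001]
wrist_force: [-1.5, 13.0, 7.9]
gripper_width: 0.539
grip_force: 30.0
```

>>> step_arm(commands=[[-0.3,0,0,0,4],[-0.6,0,0,0,4],[-0.9,0,0,0,4],[-1.2,0,0,0,4],[-1.2,0,0,0,4]])

```text
clock: 10.48
tcp_pos: [0.4947, 0.0521, 0.0166]
tcp_rot: [0.637, 0.771, 0.001, -0.001]
wrist_force: [-1.4, 7.8, 7.5]
gripper_width: 0.539
grip_force: 30.0
```

```bash
python3 - <<'E'
from h import *
i=robot.read_camera("side")
cv2.imwrite("pics/c4.png",cv2.convertScaleAbs(cv2.resize(i[180:260,255:345],(720,640),interpolation=cv2.INTER_CUBIC)[:600],alpha=1.3))
E
```

```text
(no output)
```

View pics/c4.png

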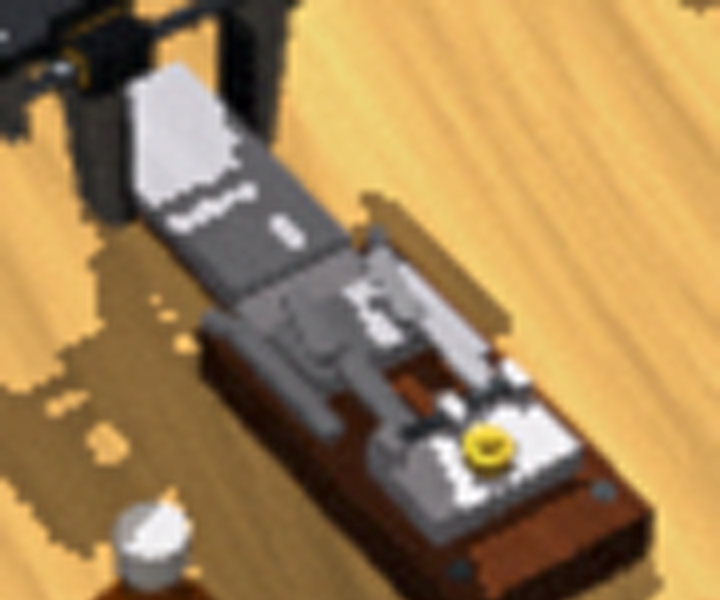

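The clips are up and riding on the plate between the rails, with no gripper near them. I'll push on.

>>> step_arm(commands=[[-0.4,0,0,0,4],[-0.8,0,0,0,4],[-1.2,0,0,0,4],[-1.6,0,0,0,4],[-1.9,0,0,0,4],[-2.2,0,0,0,4],[-2.3,0,0,0,4]])

```text
clock: 11.4
tcp_pos: [0.499, 0.0297, 0.0166]
tcp_rot: [0.637, 0.771, 0.001, -0.001]
wrist_force: [-2.3, 10.5, 8.4]
gripper_width: 0.541
grip_force: 30.0
```

>>> step_arm(commands=[[-0.1,0,0,0,4],[-0.2,0,0,0,4],[-0.3,0,0,0,4],[-0.4,0,0,0,4],[-0.4,0,0,0,4]])

```text
clock: 12.02
tcp_pos: [0.5001, 0.0246, 0.0166]
tcp_rot: [0.637, 0.771, 0.0, -0.0]
wrist_force: [-1.2, 5.5, 6.0]
gripper_width: 0.538
grip_force: 30.0
```

>>> step_arm(commands=[[-0.1,0,0,0,4],[-0.2,0,0,0,4],[-0.3,0,0,0,4],[-0.3,0,0,0,4]])

```text
clock: 12.52
tcp_pos: [0.5005, 0.0223, 0.0166]
tcp_rot: [0.637, 0.771, 0.001, -0.001]
wrist_force: [-0.4, 7.1, 7.6]
gripper_width: 0.54
grip_force: 30.0
```

>>> step_arm(commands=[[-0.1,0,0,0,4],[-0.1,0,0,0,4]])

```text
clock: 12.78
tcp_pos: [0.5007, 0.0214, 0.0166]
tcp_rot: [0.637, 0.771, 0.001, -0.001]
wrist_force: [-0.7, 7.4, 6.3]
gripper_width: 0.539
grip_force: 30.0
```

>>> step_arm(commands=[[-0.1,0,0,0,4],[-0.1,0,0,0,4]])

```text
clock: 13.02
tcp_pos: [0.5009, 0.0205, 0.0166]
tcp_rot: [0.637, 0.771, 0.001, -0.001]
wrist_force: [-1.4, 8.3, 7.5]
gripper_width: 0.54
grip_force: 30.0
```

>>> step_arm(commands=[[-0.1,0,0,0,4],[-0.1,0,0,0,4]])

```text
clock: 13.28
tcp_pos: [0.501, 0.0195, 0.0166]
tcp_rot: [0.637, 0.771, 0.001, -0.001]
wrist_force: [-1.7, 8.3, 7.7]
gripper_width: 0.543
grip_force: 30.0
```

>>> step_arm(commands=[[-0.1,0,0,0,4],[-0.1,0,0,0,4]])

```text
clock: 13.52
tcp_pos: [0.5011, 0.0187, 0.0166]
tcp_rot: [0.637, 0.771, 0.001, -0.001]
wrist_force: [-2.7, 8.9, 8.6]
gripper_width: 0.54
grip_force: 30.0
```

>>> step_arm(commands=[[-0.1,0,0,0,4],[-0.1,0,0,0,4]])

```text
clock: 13.78
tcp_pos: [0.5011, 0.0187, 0.0166]
tcp_rot: [0.637, 0.771, 0.001, -0.002]
wrist_force: [-1.4, 13.9, 9.1]
gripper_width: 0.54
grip_force: 30.0
```

>>> step_arm(commands=[[0.05,0,0,0,4],[0.05,0,0,0,9.19],[0.05,0,0,0,9.19],[0.05,0,0,0,9.19],[0.05,0,0,0,9.19],[0.05,0,0,0,9.19],[0.05,0,-1,0,9.19],[0.05,0,-3,0,9.19],[0.05,0,-7,0,9.19],[0.05,0,-11,0,9.19],[4,0,-15,0,9.19],[9,0,-16,0,9.19],[9,0,-16,0,9.19]])

```text
clock: 15.4
tcp_pos: [0.4847, 0.107, 0.1783]
tcp_rot: [0.635, 0.773, 0.001, 0.001]
wrist_force: [1.0, -0.1, 0.4]
gripper_width: 1.002
grip_force: 0.0
```

```bash
python3 - <<'E'
from h import *
i=robot.read_camera("side")
cv2.imwrite("pics/c5.png",cv2.convertScaleAbs(cv2.resize(i[180:260,255:345],(720,640),interpolation=cv2.INTER_CUBIC)[:600],alpha=1.3))
print(robot.state()["wrist_force"])
E
```

```text
[-0.2173371  -0.25403434 -0.8677587 ]
```

View pics/c5.png

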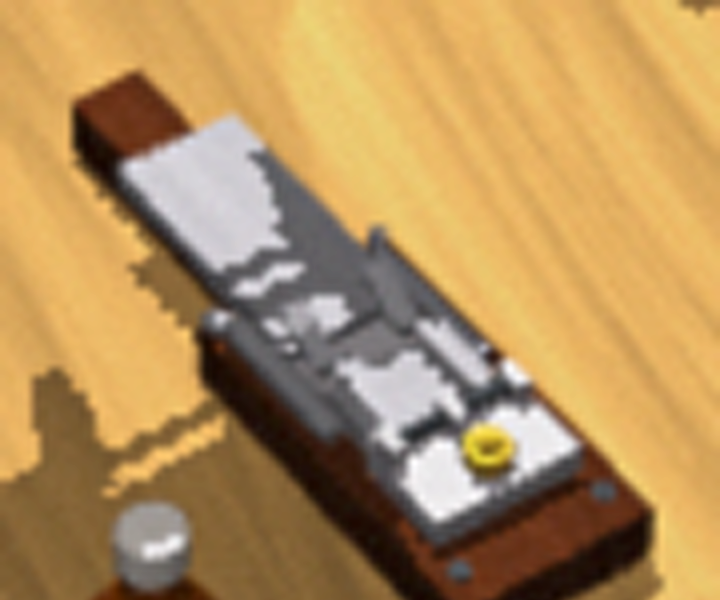

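The plate lies flat between the rails against the carriage, with the clips down in the groove and the gripper clear.

```bash
python3 -c "
from plant import robot
print(robot.job_done())"
```

```text
the job is handed in; nothing more can be done
None
```

I slid the plate home against the end stop, let go and handed the job in at about 15.5 s; the last picture shows it flat with both clips down in its groove, but no verdict came back.

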